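Free the swing bolt of a pressure cooker lid

TASK

Open the clamp of the pressure cooker: loosen the wing nut until its foot can just pass over the raised lip of the slotted lug, feeling for this with gentle outward tries and going no more than a quarter turn too far, then swing the hinged bolt out of the slot and down until it lies nearly level, and let go. Never force it against the lip. Leave the degchi, the bowls and the brush where they are.

Things in the scene. Friction and masses are not known exactly. Their poses are not given: they have to be found in the camera images.
- cooker: Stainless pressure cooker, fixed, 210 mm across; lid 224 mm across, rim top at z = 135 mm, low dome with a press button (top at z = 162 mm) within 78 mm of the middle. Origin: centre of its underside; z up; x axis points outwards to the swing bolt, which stands 135 mm from the middle. Pot handles at its +y and -y sides reach 144 mm out at z = 98 mm.
- seat (a point): Point on the lid lug's flat top, on the upright bolt's axis, 140 mm high, where the foot's underside rests when tight; axes as the cooker. The lug is 36 mm wide, with an 11 mm slot open outwards (+x), in which the bolt stands.
- pivot (a point): Centre of the hinge pin at the bolt's foot, 95 mm below the seat; the pin lies along the cooker's y axis.
- bolt (a joint): Angle of the swing bolt, rad: 0 upright in the slot, growing as it leans outwards and down, to a stop at 1.5 (about level). A stiff hinge: the bolt stays where it is left; 2 to 3 N at the nut moves it. Bolt 8 mm thick, reaching 131 mm from the pivot.
- nut: Steel wing nut above the swivel foot. Origin: on the bolt's axis, at the foot's underside; z along the bolt, up; x along the wings. From 4 mm up a bar 11 mm thick (y), with two wings as thick, up to 38 mm above the origin, 56 mm span (x). Right-hand thread: loosens counter-clockwise seen from above, resists with 0.12 N m, rises 12 mm a turn (quick thread).
- nut_grip (a point): Point between the wings, 26 mm above the foot's underside; axes as the nut. Grip across the 11 mm thickness (y), fingertips 13 mm or more above the foot's underside to clear the lip, and rise with the nut as it turns. While still gripped, the bolt can be tried outwards, then set upright again.
- degchi: open aluminium pot, loose, 170 mm across, 85 mm high; origin under its centre
- bowls: nested stack of three steel bowls, loose, 136 mm across, 73 mm high; origin under its centre
- brush: plastic scrub brush, loose, lying bristles down, 130 x 45 mm, 67 mm high with its handle; origin under its centre
- slot_mouth (a point): Point on the lug's top at the slot's mouth, 16 mm outwards of the seat. Both prongs carry a 3 mm thick lip here that stands 2.5 to 10 mm above the lug's top, differently each time and not reported. The bolt can swing out once the foot's underside is about 0.5 mm above the lip's top; before that the foot meets the lip after 1 to 3 mm of pull. Over 20 N between foot and lip is forcing.
- foot: Round steel swivel foot under the wing nut, 28 mm across, 4 mm high; it rises with the nut but does not turn. Origin: centre of its underside, on the bolt's axis; z along the bolt, x outwards. Nut and foot start within 1 mm of the seat.

How it is judged:
By the outcome, as a careful person would: the job done as asked, in the order asked, and still so for the second after the job is handed in, with the robot touching nothing.
It also fails if it takes over 72 s, if anything falls off the work surface, if the arm or the gripper's body presses on something with over 40 N, if the wrist force passes 120 N, or if a joint passes its speed limit or range.

ROBOT

A 6-joint arm with a two-finger parallel gripper is mounted at the origin on the work surface. World frame = base frame: x ahead of the robot, y to its left, z up, the work surface at z = 0. Lengths are in mm, angles in rad, forces in N, time in s.
With the tool pointing down it reaches from about 350 to 875 mm from the base axis. Payload 4.2 kg.
Tool frame: the origin (TCP) lies at the very end of the fingers, on their centre line; the grasp point (between the pads) lies 19 mm behind it (arm.tcp_to_grasp is the x of the grasp point in the tool frame, in mm); x points along the fingers, z is the direction in which the jaws open and shut, and the axes are right-handed (so a half turn about x gives the same grasp; the last joint's range is limited). The gripper opens to 85 mm and grips with 20 to 120 N. Pads are 22 mm wide; open, the fingers measure 114 mm over their backs; the gripper's body (76 mm by 85 mm) begins 54 mm behind the grasp point. The pads swing forward as they close: fully open they stand 13 mm farther back than shut.
Start: joints at [1.606, 0.385, 0.008, 0, -1.194, -0.259], TCP at [138.679, 609.399, 231.312] pointing down, gripper open.
Joint ranges: [-3.14, 3.14], [-1.21, 2.06], [-1.07, 1.41], [-3.16, 2.05], [-2.99, -0.16], [-3.1, 3.1]. Speed limits (rad/s): [2.79, 2.79, 3.14, 3.14, 3.14, 3.14].

INTERFACE

Orientations are given as a unit quaternion [x, y, z, w].
In Python, from bench import status, get_image, job, arm gives the robot as it stands.
- The arm moves only by the tool apply_moves, never from a script. Its argument "targets" is text: rows parted by semicolons, each of 5 numbers parted by spaces: the shift along the tool's x, y, z in mm, then the turn about the tool's x in degrees, then the gripper's target within -1 to 1 (shut at 1, half-way at 0, fully open at -1). In form: dx dy dz spin hand; .... A call has 1 to 10 rows; each row is the pose to reach, as a shift and turn from the pose commanded when the call began, along the tool's axes at that moment; what a row does not reach only later rows make up. A row lasts 1/12 s, in which the tool goes at most 41.7 mm and 7.16 degrees, less where a joint would pass 70% of its speed; a pose out of reach is approached as far as the arm can. A call with a gripper value outside its range is refused whole. The fingers move at their own pace and stop on an object; the grip force is fixed at half the most. Time passes only in rows, so rows that repeat a pose let the fingers close. It gives the time, the measured TCP pose, the force and the opening at its end, in the units of the state.
- status.read_state(): the state, without advancing time (a new reading comes with each control period).
- get_image(name): name is "scene" or "top" or "wrist"; returns a dict with "img" (480x640x3 uint8, red, green, blue), "mtx" (3x3 intrinsics, pixels), "k1" (the pictures are not rectified: a ray, as slopes to the right and down, at radius r is drawn at 1 + k1 r^2 times it, then the intrinsics apply), "world_from_camera" (4x4, takes a point from camera to world coordinates). Camera axes: x right, y down, z forward; pixel columns grow to the right and rows downward; lengths in mm; the calibration is good to about 2 mm. A picture is of the moment at which its call begins. There is no depth.
- job.job_done(): hands the job in, once; it reports no verdict.
The state is a dict: "clock": time; "joints": joint angles; "joint_vel": joint speeds; "joint_efforts": joint torques, N m; "position": TCP position; "ee_rot": TCP orientation; "contact_force": force on the tool from outside, world axes, zero at the start; "wrist_torque": the same for the moment, N m; "gripper_width": finger opening in mm.
Only numpy, scipy, OpenCV 4.12 (cv2) and the standard library are available. Lean on these libraries where they do the work, as an engineer would, in place of code of your own. Each camera call takes 0.05 s, during which the arm holds its last target.

## Working session

There is one attempt and no reset: what is moved stays moved. The work goes in short steps, Python scripts to look and compute and a tool call to move; the robot and the scene stay as the last step left them, time stands still between calls to the robot, and variables do not carry over. Pictures are saved under pics/ and viewed, and the job is handed in when it is done.

Besides the shell and the picture viewer there is one more tool, called after "Call:" as name(argument=value, ...) on one line, values as JSON. apply_moves: Moves the arm, as the interface text tells. Its arguments: {"type":"object","properties":{"targets":{"type":"string"}},"required":["targets"]}

```bash
mkdir -p pics; ls; python3 - <<'E'
from bench import status,get_image,job,arm
import cv2
print(status.read_state()); print(arm.tcp_to_grasp)
for n in ["scene","top","wrist"]:
    d=get_image(n); cv2.imwrite(f"pics/{n}0.png",d["img"][:,:,::-1]); print(n,d["mtx"].tolist(),d["k1"],d["world_from_camera"].round(3).tolist())
E
```

```text
pics
{'clock': 0.0, 'joints': array([ 1.60561704e+00,  3.85552758e-01,  6.59315023e-03, -5.26624292e-04,
       -1.19401811e+00, -2.58625171e-01]), 'joint_vel': array([ 0.00039052,  0.000972  ,  0.00135102, -0.00125283,  0.00022127,
        0.00166117]), 'joint_efforts': array([ 7.85165366e-05, -3.92294025e+01,  1.88396090e+01,  4.18579504e+00,
       -4.68778278e-03, -4.26461746e-07]), 'position': array([138.54264825, 608.82774246, 230.20700904]), 'ee_rot': array([-0.55215095, -0.4404683 ,  0.55334836, -0.4415004 ]), 'contact_force': array([-0.14164077,  0.21500235, -0.9841625 ]), 'wrist_torque': array([-0.00567828, -0.00585107, -0.02422886]), 'gripper_width': 85.20747529661604}
-18.700000000000003
scene [[590.5969789166052, 0.0, 309.6892264752986], [0.0, 590.5969789166052, 243.9263857578656], [0.0, 0.0, 1.0]] 0.006760439073602392 [[0.595, 0.58, -0.556, 1365.281], [0.803, -0.425, 0.417, -587.49], [0.005, -0.695, -0.719, 1131.684], [0.0, 0.0, 0.0, 1.0]]
top [[565.0962804608696, 0.0, 304.3703286051281], [0.0, 565.0962804608696, 230.09673859274076], [0.0, 0.0, 1.0]] -0.15553582803876442 [[0.016, -0.999, 0.043, 516.258], [-1.0, -0.016, 0.016, -3.678], [-0.015, -0.044, -0.999, 1450.294], [0.0, 0.0, 0.0, 1.0]]
wrist [[374.93960137108184, 0.0, 312.390774836872], [0.0, 374.93960137108184, 239.7504267210449], [0.0, 0.0, 1.0]] 0.026041747887524332 [[-0.222, -0.927, -0.302, 215.809], [-0.975, 0.211, 0.067, 591.111], [0.001, 0.31, -0.951, 372.739], [0.0, 0.0, 0.0, 1.0]]
```

View pics/scene0.png

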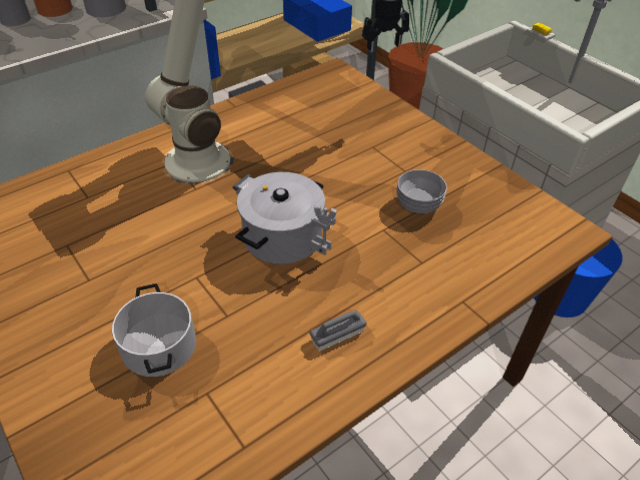

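View pics/top0.png

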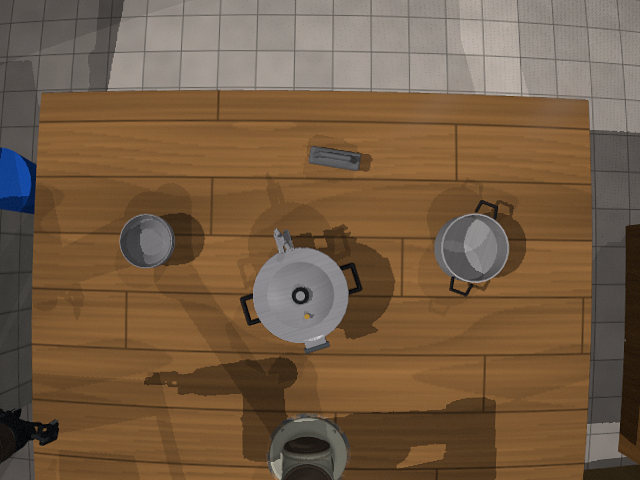

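View pics/wrist0.png

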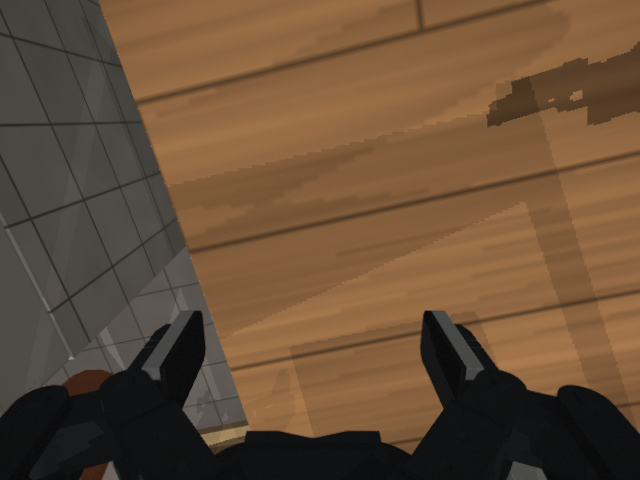

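```bash
cat > h.py <<'E'
import numpy as np,cv2
from bench import status,get_image,job,arm
from scipy.spatial.transform import Rotation as R
def ray(d,px):
    u=cv2.undistortPoints(np.array([[px]],float),d["mtx"],np.array([d["k1"],0,0,0,0.]))[0,0]
    W=d["world_from_camera"]; return W[:3,3],W[:3,:3]@np.array([u[0],u[1],1.])
def onz(d,px,z):
    o,v=ray(d,px); return o+v*(z-o[2])/v[2]
def proj(d,P):
    W=d["world_from_camera"]; c=W[:3,:3].T@(np.array(P,float)-W[:3,3])
    return cv2.projectPoints(c.reshape(1,1,3),np.zeros(3),np.zeros(3),d["mtx"],np.array([d["k1"],0,0,0,0.]))[0][0,0]
def tri(L):
    A=np.zeros((3,3));b=np.zeros(3)
    for d,px in L:
        o,v=ray(d,px);v=v/np.linalg.norm(v);M=np.eye(3)-np.outer(v,v);A+=M;b+=M@o
    return np.linalg.solve(A,b)
def crop(d,name,c,w,h,s):
    x,y=int(c[0]-w/2),int(c[1]-h/2); x=max(x,0);y=max(y,0)
    im=d["img"][y:y+h,x:x+w,::-1]; cv2.imwrite("pics/"+name,cv2.resize(im,None,fx=s,fy=s,interpolation=cv2.INTER_CUBIC)); print(name,"origin",x,y,"scale",s)
E
python3 - <<'E'
from h import *
d=get_image("top"); crop(d,"t1.png",(297,285),130,110,6)
d=get_image("scene"); crop(d,"s1.png",(290,220),130,110,6)
E
```

```text
t1.png origin 232 230 scale 6
s1.png origin 225 165 scale 6
```

View pics/t1.png

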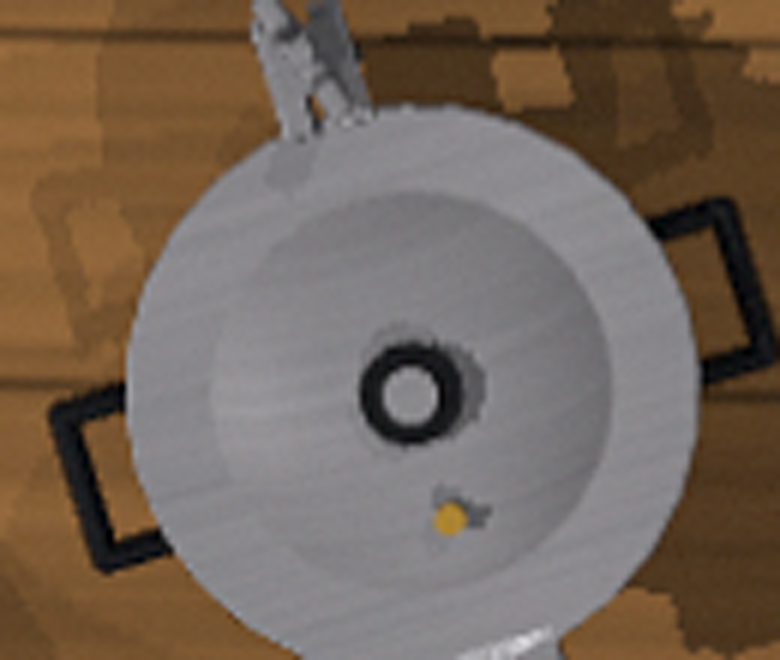

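View pics/s1.png

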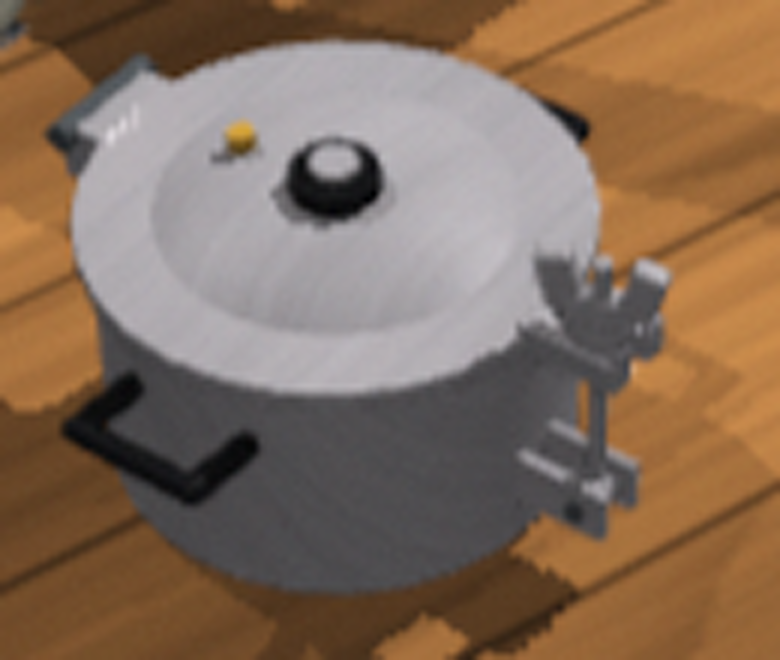

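```bash
python3 - <<'E'
from h import *
t=get_image("top"); s=get_image("scene")
f=lambda x,y:(232+x/6,230+y/6)
g=lambda x,y:(225+x/6,165+y/6)
print("lid c",onz(t,f(412,389),135))
for p in [(127,390),(697,390),(412,103)]: print(onz(t,f(*p),135))
print("button tri",tri([(t,f(412,393)),(s,g(335,158))]))
print("handles",onz(t,f(85,485),98),onz(t,f(740,280),98))
# scene tips
for n,p,z in [("tipL",(555,262),177),("tipR",(655,270),177),("bolt",(603,262),176)]: print(n,onz(s,g(*p),z), proj(t,onz(s,g(*p),z)))
E
```

```text
lid c [422.72842707  22.98987425 135.        ]
[420.23378669 133.63972665 135.        ]
[424.10818367 -87.34440494 135.        ]
[533.49809597  24.80360297 135.        ]
button tri [424.16857157  24.1136195  160.55647472]
handles [379.22783486 153.71563423  98.        ] [ 465.53824541 -106.1690881    98.        ]
tipL [544.65718523  50.19632454 177.        ] [289.09216725 241.78486499]
tipR [571.83194525  79.37971607 177.        ] [276.39029986 229.54575932]
bolt [555.08501027  66.27701666 176.        ] [282.07584409 237.06375462]
```

```bash
python3 - <<'E'
from h import *
t=get_image("top"); crop(t,"t2.png",(285,242),50,40,16)
s=get_image("scene"); crop(s,"s2.png",(322,225),50,40,16)
E
```

```text
t2.png origin 260 222 scale 16
s2.png origin 297 205 scale 16
```

View pics/t2.png

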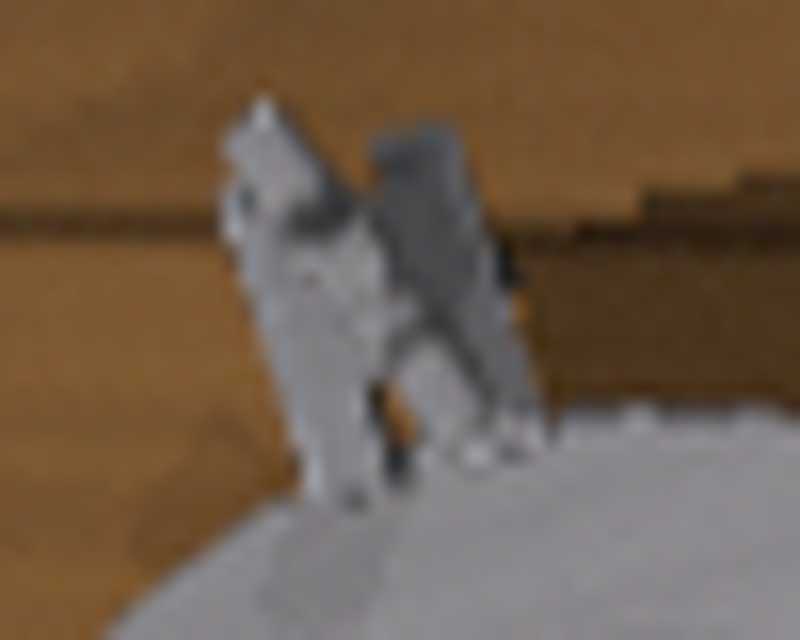

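View pics/s2.png

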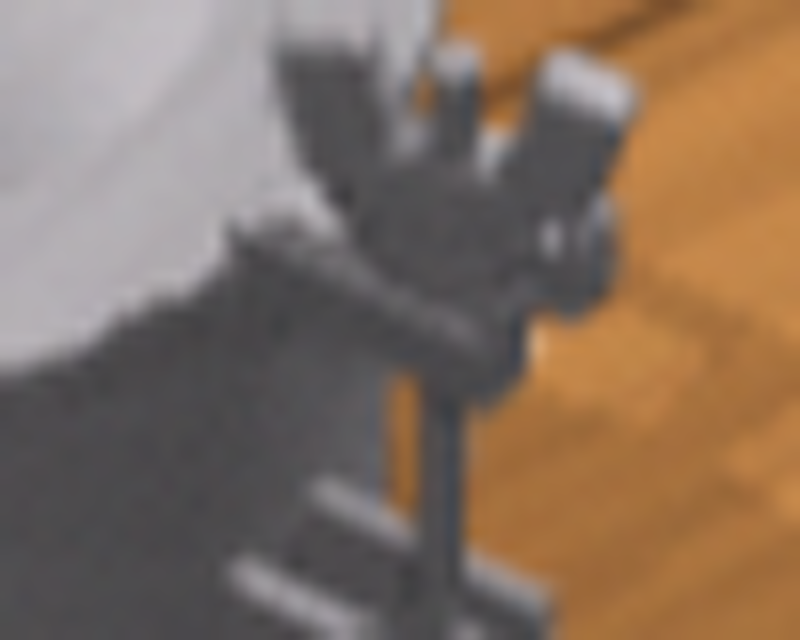

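```bash
python3 - <<'E'
from h import *
st=status.read_state(); M=R.from_quat(st["ee_rot"]).as_matrix(); print(M.round(3)); print("yaw z",np.degrees(np.arctan2(M[1,2],M[0,2])))
t=get_image("top"); s=get_image("scene")
f=lambda x,y:(260+x/16,222+y/16)
g=lambda x,y:(297+x/16,205+y/16)
A=tri([(t,f(245,130)),(s,g(585,78))]);B=tri([(t,f(468,447)),(s,g(330,50))]);print(A,B,(A+B)/2,np.degrees(np.arctan2(*(A-B)[[1,0]])))
P=np.array([552,66,245.]); print("delta world",P-st["position"],"tool",M.T@(P-st["position"]))
E
```

```text
[[-0.     0.975 -0.222]
 [-0.    -0.222 -0.975]
 [-1.    -0.     0.   ]]
yaw z -102.82389111599029
[569.80471116  80.86302835 175.19754778] [529.78650888  54.74562899 165.02028285] [549.79561002  67.80432867 170.10891531] 33.12999334260746
delta world [ 413.35822479 -543.35001078   13.80600771] tool [-13.71318617 523.64695859 438.05327685]
```

Call:
apply_moves(targets="-20 262 219 66 -1;-20 262 219 66 -1;-20 262 219 66 -1;-20 262 219 66 -1;-20 262 219 66 -1;-20 262 219 66 -1;-20 262 219 66 -1;-20 262 219 66 -1;-20 262 219 66 -1;-20 262 219 66 -1")

```text
clock: 1.38
position: [347.0, 335.3, 252.0]
ee_rot: [0.704, 0.066, -0.704, 0.065]
contact_force: [-0.6, 0.6, -0.5]
gripper_width: 85.1
```

```bash
cat > go.py <<'E'
from h import *
import sys
a=[float(x) for x in sys.argv[1:]]
st=status.read_state(); M=R.from_quat(st["ee_rot"]).as_matrix(); y=np.degrees(np.arctan2(M[1,2],M[0,2]))
print("t",st["clock"],"pos",st["position"].round(1),"yaw",y.round(2),"j",st["joints"].round(3),"F",st["contact_force"].round(2),"w",st["gripper_width"], "tilt",M[:,0].round(3))
if a:
    print("shift",(M.T@(np.array(a[:3])-st["position"])).round(1), "spin",(-(a[3]-y)+180)%360-180)
E
python3 go.py 552 66 245 124
```

```text
t 1.3833 pos [347.  335.3 252. ] yaw -169.34 j [ 1.106  0.123 -0.295  0.    -1.151 -0.92 ] F [-0.65  0.65 -0.51] w 85.07947274879544 tilt [ 0.001  0.001 -1.   ]
shift [   6.9  302.6 -151.6] spin 66.66399709456198
```

Call:
apply_moves(targets="0 303 -152 66.7 -1;0 303 -152 66.7 -1;0 303 -152 66.7 -1;0 303 -152 66.7 -1;0 303 -152 66.7 -1;0 303 -152 66.7 -1;0 303 -152 66.7 -1;0 303 -152 66.7 -1;0 303 -152 66.7 -1;0 303 -152 66.7 -1")

```text
clock: 2.22
position: [554.7, 67.3, 250.7]
ee_rot: [-0.624, 0.333, 0.624, 0.332]
contact_force: [-0.6, 0.5, -0.9]
gripper_width: 85.1
```

```bash
python3 go.py; python3 - <<'E'
from h import *
d=get_image("wrist"); cv2.imwrite("pics/w1.png",d["img"][:,:,::-1])
for P in [(552,66,140),(552,66,166),(552,66,176)]: print(proj(d,P))
print(d["world_from_camera"])
E
```

```text
t 2.2167 pos [554.7  67.3 250.7] yaw 123.92 j [ 0.411  0.259 -0.126  0.    -1.187 -1.39 ] F [-0.6   0.5  -0.87] w 85.13996719194641 tilt [-0.001 -0.    -1.   ]
[313.0772165  232.24824707]
[313.13118673 244.1179504 ]
[313.15503844 249.36103564]
[[-5.58322744e-01  7.88356701e-01  2.58397805e-01  4.88053156e+02]
 [ 8.29623737e-01  5.30704980e-01  1.73426295e-01  2.25062665e+01]
 [-4.11219857e-04  3.11200797e-01 -9.50344093e-01  3.93184373e+02]
 [ 0.00000000e+00  0.00000000e+00  0.00000000e+00  1.00000000e+00]]
```

View pics/w1.png

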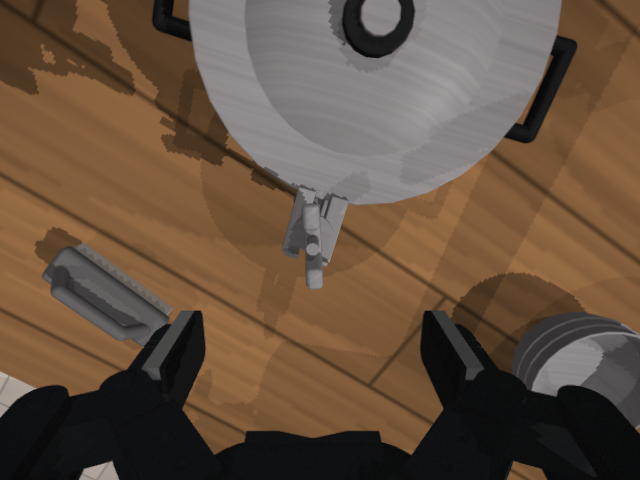

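```bash
python3 - <<'E'
from h import *
d=get_image("wrist"); crop(d,"w2.png",(315,240),80,110,7)
E
```

```text
w2.png origin 275 185 scale 7
```

View pics/w2.png

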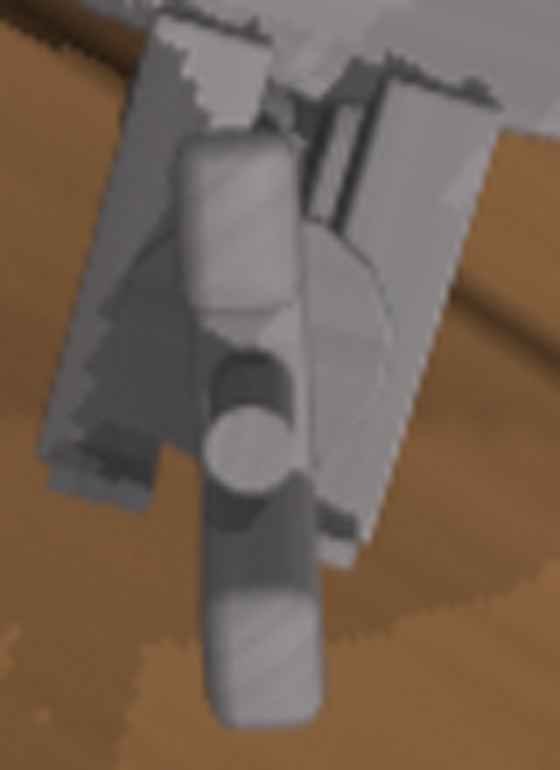

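```bash
python3 - <<'E'
from h import *
d=get_image("wrist"); f=lambda x,y:(275+x/7,185+y/7)
b=onz(d,f(249,450),176); a1=onz(d,f(240,137),178.3); a2=onz(d,f(270,724),178.3)
print("bolt",b,"wings",a1,a2,(a1+a2)/2,np.linalg.norm(a1-a2),np.degrees(np.arctan2(*(a2-a1)[[1,0]])))
r1,r2=onz(d,f(500,110),140),onz(d,f(370,540),140);l1,l2=onz(d,f(150,20),140),onz(d,f(40,455),140)
for p,q in[(r1,r2),(l1,l2)]: print(p,q,np.degrees(np.arctan2(*(q-p)[[1,0]])))
s=get_image("scene"); t=get_image("top")
print(tri([(d,f(249,450)),(s,(297+455/16,205+55/16))]))
E
python3 go.py
```

```text
bolt [551.92394376  66.43849974 176.        ] wings [528.7066654   49.69385779 178.3       ] [571.80172872  82.30965274 178.3       ] [550.25419706  66.00175527 178.3       ] 54.046041138442604 37.1196626829526
[519.40459253  73.88629679 140.        ] [563.70290262  89.45321271 140.        ] 19.3620390486468
[531.42139709  40.58923842 140.        ] [575.17041458  56.1506718  140.        ] 19.580365595723144
[552.72296747  67.31621512 174.16088529]
t 2.4667 pos [553.2  70.3 251.5] yaw 124.57 j [ 0.417  0.256 -0.128 -0.    -1.187 -1.384] F [ 0.1  -0.51 -0.52] w 85.4638574241724 tilt [ 0.  0. -1.]
```

```bash
python3 go.py 552 66.5 215 127
```

```text
t 2.4667 pos [553.2  70.3 251.5] yaw 124.57 j [ 0.417  0.256 -0.128 -0.    -1.187 -1.384] F [ 0.1  -0.51 -0.52] w 85.4638574241724 tilt [ 0.  0. -1.]
shift [36.5  3.1 -2.4] spin -2.4251260102864762
```

Call:
apply_moves(targets="10 1 -1 -1 -1;20 2 -2 -2 -1;30 3 -2.4 -2.4 -1;36.5 3 -2.4 -2.4 -1;36.5 3 -2.4 -2.4 -1;36.5 3 -2.4 -2.4 -1")

```text
clock: 2.97
position: [552.0, 66.2, 214.1]
ee_rot: [-0.632, 0.317, 0.633, 0.316]
contact_force: [0.1, -0.2, 0.1]
gripper_width: 85.1
```

```bash
python3 go.py; python3 - <<'E'
from h import *
d=get_image("wrist"); np.save("d3.npy",d,allow_pickle=True); print(proj(d,(552,66.5,176))); crop(d,"w3.png",proj(d,(552,66.5,160)),140,150,5)
E
python3 go.py
```

```text
t 2.9667 pos [552.   66.2 214.1] yaw 126.9 j [ 0.411  0.282 -0.189  0.    -1.101 -1.338] F [ 0.13 -0.24  0.1 ] w 85.13662072945809 tilt [-0.001 -0.001 -1.   ]
[312.88000204 278.5274696 ]
w3.png origin 242 191 scale 5
t 3.0167 pos [552.4  66.3 214.7] yaw 126.9 j [ 0.411  0.281 -0.188  0.    -1.101 -1.338] F [-0.12 -0.05  0.5 ] w 85.32694462147913 tilt [ 0. -0. -1.]
```

View pics/w3.png

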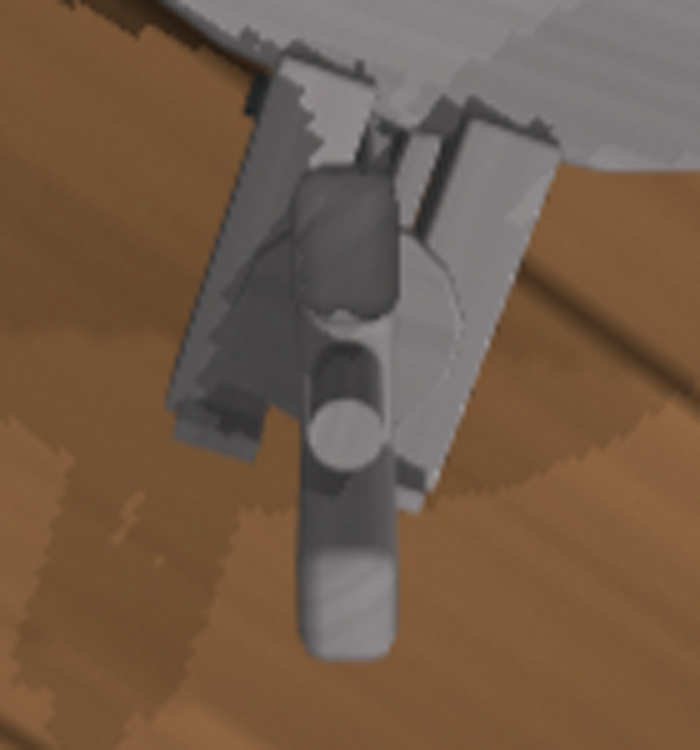

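```bash
python3 - <<'E'
from h import *
d=np.load("d3.npy",allow_pickle=True).item(); f=lambda x,y:(242+x/5,191+y/5)
b=onz(d,f(347,435),176); a1=onz(d,f(347,168),178.3); a2=onz(d,f(347,660),178.3)
print("bolt",b,"wings",a1,a2,(a1+a2)/2,np.linalg.norm(a1-a2),np.degrees(np.arctan2(*(a2-a1)[[1,0]])))
for p,q in [((560,150),(432,490)),((285,60),(168,405))]:
    p,q=onz(d,f(*p),140),onz(d,f(*q),140); print(p,q,np.degrees(np.arctan2(*(q-p)[[1,0]])))
E
python3 go.py 552.5 66 214.7 127
```

```text
bolt [552.22547854  65.69917339 176.        ] wings [528.45507809  47.88135533 178.3       ] [572.49055003  80.90469046 178.3       ] [550.47281406  64.3930229  178.3       ] 55.042378688393356 36.86717552958111
[520.0928027   73.30664508 140.        ] [564.64543923  88.37481218 140.        ] 18.686073988487674
[530.99627639  40.53030906 140.        ] [575.22604782  54.85446455 140.        ] 17.944949434409494
t 3.0167 pos [552.4  66.3 214.7] yaw 126.9 j [ 0.411  0.281 -0.188  0.    -1.101 -1.338] F [-0.12 -0.05  0.5 ] w 85.32694462147913 tilt [ 0. -0. -1.]
shift [ 0.   0.1 -0.3] spin -0.100783649276309
```

Call:
apply_moves(targets="20 0 -0.4 0 -1;40 0 -0.4 0 -1;61.2 0 -0.4 0 -1;61.2 0 -0.4 0 -1;61.2 0 -0.4 0 -1;61.2 0 -0.4 0 0;61.2 0 -0.4 0 0")

```text
clock: 3.6
position: [553.7, 66.3, 155.4]
ee_rot: [0.633, -0.315, -0.632, -0.317]
contact_force: [-0.3, 0.1, -0.1]
gripper_width: 63.6
```

```bash
python3 go.py; python3 - <<'E'
from h import *
d=get_image("wrist");  cv2.imwrite("pics/w4.png",d["img"][:,:,::-1])
E
```

```text
t 3.6 pos [553.7  66.3 155.4] yaw 126.9 j [ 4.100e-01  3.370e-01 -2.700e-01  1.000e-03 -9.600e-01 -1.337e+00] F [-0.3   0.09 -0.06] w 63.644905236815376 tilt [ 0.003  0.001 -1.   ]
```

View pics/w4.png

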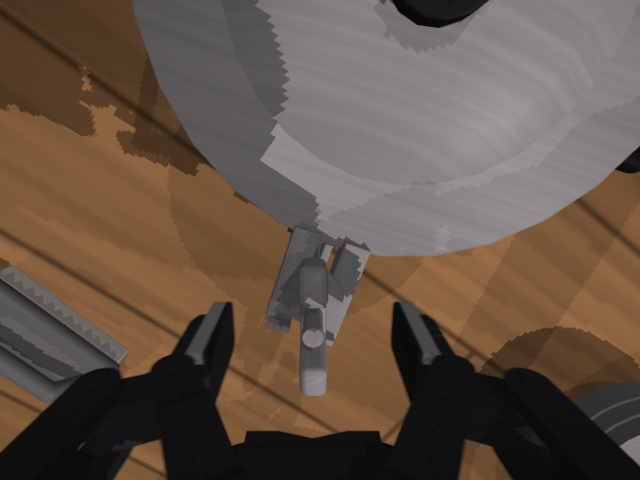

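Call:
apply_moves(targets="0 0 0 0 0;0 0 0 0 0.5;0 0 0 0 1;0 0 0 0 1;0 0 0 0 1;0 0 0 0 1;0 0 0 0 1")

```text
clock: 4.23
position: [552.8, 65.8, 154.0]
ee_rot: [0.633, -0.316, -0.632, -0.316]
contact_force: [-1.1, -1.5, 3.7]
gripper_width: 8.9
```

```bash
python3 go.py; python3 - <<'E'
from h import *
d=get_image("wrist");  cv2.imwrite("pics/w5.png",d["img"][:,:,::-1])
E
```

```text
t 4.2333 pos [552.8  65.8 154. ] yaw 126.89 j [ 4.100e-01  3.380e-01 -2.720e-01  1.000e-03 -9.600e-01 -1.337e+00] F [-1.11 -1.5   3.73] w 8.894722970837032 tilt [ 0.001 -0.    -1.   ]
```

View pics/w5.png

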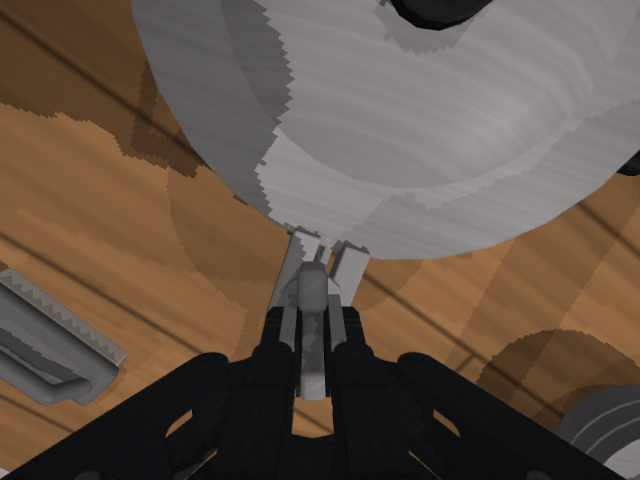

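Call:
apply_moves(targets="-0.1 0 0 -3 1;-0.2 0 0 -6 1;-0.4 0 0 -12 1;-0.6 0 0 -18 1;-0.8 0 0 -24 1;-1.0 0 0 -30 1;-1.0 0 0 -30 1")

```text
clock: 4.87
position: [552.7, 65.8, 154.9]
ee_rot: [0.693, -0.141, -0.693, -0.141]
contact_force: [-0.8, -1.2, 2.1]
gripper_width: 8.6
```

```bash
python3 go.py; python3 - <<'E'
from h import *
print(status.read_state()["wrist_torque"])
d=get_image("wrist");  cv2.imwrite("pics/w6.png",d["img"][:,:,::-1])
E
```

```text
t 4.8667 pos [552.7  65.8 154.9] yaw 156.97 j [ 0.41   0.337 -0.271  0.    -0.962 -0.812] F [-0.78 -1.2   2.06] w 8.58846310955752 tilt [ 0. -0. -1.]
[-0.28553659  0.11794708  0.10872329]
```

View pics/w6.png

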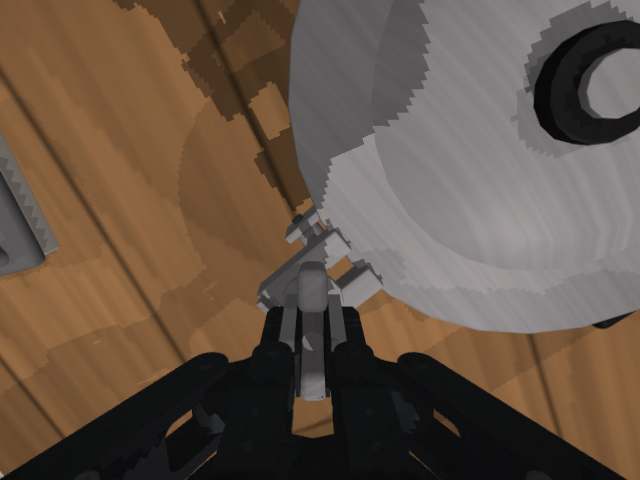

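Call:
apply_moves(targets="-0.2 0 0 -6 1;-0.4 0 0 -12 1;-0.6 0 0 -18 1;-0.8 0 0 -24 1;-1.0 0 0 -30 1;-1.2 0 0 -36 1;-1.5 0 0 -45 1;-1.5 0 0 -45 1")

```text
clock: 5.58
position: [552.5, 65.8, 156.4]
ee_rot: [0.694, 0.135, -0.694, 0.135]
contact_force: [-0.4, -0.3, 3.7]
gripper_width: 9.0
```

```bash
cat > out.py <<'E'
from h import *
import sys
st=status.read_state(); M=R.from_quat(st["ee_rot"]).as_matrix()
a=np.radians(18.5); u=np.array([np.cos(a),np.sin(a),0])
l=np.array([-u[1],u[0],0])
print("t",st["clock"],"pos",st["position"].round(2),"yaw",np.degrees(np.arctan2(M[1,2],M[0,2])).round(2),"j6",st["joints"][5].round(3),"r",((st["position"]-[552.7,65.8,0])@u).round(2),"Fout",(st["contact_force"]@u).round(2),"Flat",(st["contact_force"]@l).round(2),"Fz",st["contact_force"][2].round(2),"w",st["gripper_width"].round(2),"tq",st["wrist_torque"].round(3))
print("out1mm",(M.T@u).round(3),"lat",(M.T@l).round(3))
E
python3 out.py
```

```text
Traceback (most recent call last):
  File "out.py", line 6, in <module>
    print("t",st["clock"],"pos",st["position"].round(2),"yaw",np.degrees(np.arctan2(M[1,2],M[0,2])).round(2),"j6",st["joints"][5].round(3),"r",((st["position"]-[552.7,65.8,0])@u).round(2),"Fout",(st["contact_force"]@u).round(2),"Flat",(st["contact_force"]@l).round(2),"Fz",st["contact_force"][2].round(2),"w",st["gripper_width"].round(2),"tq",st["wrist_torque"].round(3))
                                                                                                                                                                                                                                                                                                                     ^^^^^^^^^^^^^^^^^^^^^^^^^
AttributeError: 'float' object has no attribute 'round'
```

```bash
sed -i 's/st\["gripper_width"\].round(2)/round(st["gripper_width"],2)/' out.py; python3 out.py
```

```text
t 5.5833 pos [552.5   65.84 156.4 ] yaw -158.05 j6 -0.027 r -0.18 Fout -0.49 Flat -0.11 Fz 3.73 w 9.0 tq [-0.368  0.2   -0.123]
out1mm [-0.     0.06  -0.998] lat [-0.    -0.998 -0.06 ]
```

Call:
apply_moves(targets="0 0 -0.5 0 1;0 0 -1 0 1;0 0 -1.5 0 1;0 0 -2 0 1;0 0 -2 0 1")

```text
clock: 6.0
position: [553.9, 66.3, 156.3]
ee_rot: [-0.694, -0.133, 0.695, -0.134]
contact_force: [-3.2, -2.4, 5.9]
gripper_width: 8.8
```

```bash
python3 out.py
```

```text
t 6.0 pos [553.92  66.31 156.29] yaw -158.24 j6 -0.03 r 1.31 Fout -3.8 Flat -1.24 Fz 5.86 w 8.84 tq [-0.552  0.762 -0.009]
out1mm [-0.002  0.057 -0.998] lat [-0.    -0.998 -0.057]
```

Call:
apply_moves(targets="0 0 -0.5 0 1;0 0 -1 0 1;0 0 -1 0 1")

```text
clock: 6.25
position: [554.6, 66.6, 156.3]
ee_rot: [-0.694, -0.133, 0.695, -0.134]
contact_force: [-2.8, -2.4, 5.7]
gripper_width: 8.7
```

```bash
python3 out.py
```

```text
t 6.25 pos [554.61  66.56 156.26] yaw -158.25 j6 -0.03 r 2.06 Fout -3.47 Flat -1.4 Fz 5.67 w 8.74 tq [-0.624  0.895 -0.029]
out1mm [-0.002  0.057 -0.998] lat [-0.    -0.998 -0.057]
```

Call:
apply_moves(targets="0 0 -0.5 0 1;0 0 -1 0 1;0 0 -1 0 1")

```text
clock: 6.5
position: [555.3, 66.8, 156.2]
ee_rot: [-0.693, -0.133, 0.695, -0.134]
contact_force: [-2.2, -2.2, 5.9]
gripper_width: 8.7
```

```bash
python3 out.py
```

```text
t 6.5 pos [555.32  66.82 156.23] yaw -158.25 j6 -0.03 r 2.8 Fout -2.73 Flat -1.36 Fz 5.92 w 8.73 tq [-0.756  1.017  0.007]
out1mm [-0.003  0.057 -0.998] lat [-0.001 -0.998 -0.057]
```

Call:
apply_moves(targets="0 0 -0.5 0 1;0 0 -1 0 1;0 0 -1 0 1")

```text
clock: 6.75
position: [555.4, 66.8, 156.2]
ee_rot: [-0.693, -0.133, 0.696, -0.134]
contact_force: [-4.4, -3.2, 7.9]
gripper_width: 9.0
```

```bash
python3 out.py
```

```text
t 6.75 pos [555.44  66.82 156.18] yaw -158.25 j6 -0.03 r 2.92 Fout -5.18 Flat -1.67 Fz 7.88 w 9.03 tq [-0.86   1.58  -0.086]
out1mm [-0.005  0.057 -0.998] lat [-0.001 -0.998 -0.057]
```

Call:
apply_moves(targets="0 0 1.5 0 1;0 0 3 0 1;0 0 4 0 1;0 0 5 0 1;0 0 5 0 1")

```text
clock: 7.17
position: [553.2, 66.1, 156.4]
ee_rot: [0.695, 0.134, -0.694, 0.134]
contact_force: [1.0, -2.0, 3.2]
gripper_width: 8.8
```

```bash
python3 out.py
```

```text
t 7.1667 pos [553.22  66.13 156.44] yaw -158.15 j6 -0.029 r 0.6 Fout 0.34 Flat -2.22 Fz 3.23 w 8.8 tq [-0.414 -0.412 -0.046]
out1mm [ 0.002  0.058 -0.998] lat [-0.    -0.998 -0.058]
```

Call:
apply_moves(targets="0 0 0.5 0 1;-0.2 0 0.7 -6 1;-0.4 0 0.7 -12 1;-0.6 0 0.7 -18 1;-0.8 0 0.7 -24 1;-1.0 0 0.7 -30 1;-1.2 0 0.7 -36 1;-1.5 0 0.7 -45 1;-1.5 0 0.7 -45 1")

```text
clock: 7.92
position: [552.5, 65.8, 157.9]
ee_rot: [0.59, 0.391, -0.589, 0.391]
contact_force: [1.3, -1.7, 3.9]
gripper_width: 8.7
```

```bash
python3 out.py
```

```text
t 7.9167 pos [552.51  65.79 157.87] yaw -112.88 j6 0.761 r -0.18 Fout 0.66 Flat -2.03 Fz 3.92 w 8.67 tq [-0.473 -0.465 -0.174]
out1mm [ 0.001  0.75  -0.661] lat [-0.    -0.661 -0.75 ]
```

Call:
apply_moves(targets="0 0.75 -0.66 0 1;0 1.5 -1.3 0 1;0 2.2 -2 0 1;0 3 -2.6 0 1;0 3 -2.6 0 1")

```text
clock: 8.33
position: [554.4, 66.4, 157.7]
ee_rot: [-0.589, -0.39, 0.592, -0.389]
contact_force: [-1.3, -2.1, 6.8]
gripper_width: 9.3
```

```bash
python3 out.py
```

```text
t 8.3333 pos [554.4   66.37 157.66] yaw -113.2 j6 0.757 r 1.8 Fout -1.95 Flat -1.61 Fz 6.79 w 9.26 tq [-0.584  0.807  0.012]
out1mm [-0.004  0.747 -0.665] lat [-0.    -0.665 -0.747]
```

Call:
apply_moves(targets="0 0.4 -0.3 0 1;0 0.75 -0.66 0 1;0 0.75 -0.66 0 1")

```text
clock: 8.58
position: [555.0, 66.6, 157.6]
ee_rot: [-0.589, -0.39, 0.592, -0.389]
contact_force: [-2.7, -2.8, 7.2]
gripper_width: 8.5
```

```bash
python3 out.py
```

```text
t 8.5833 pos [555.04  66.57 157.64] yaw -113.2 j6 0.757 r 2.46 Fout -3.48 Flat -1.83 Fz 7.18 w 8.51 tq [-0.643  0.969 -0.019]
out1mm [-0.004  0.747 -0.665] lat [-0.    -0.665 -0.747]
```

Call:
apply_moves(targets="0 0.4 -0.3 0 1;0 0.75 -0.66 0 1;0 0.75 -0.66 0 1")

```text
clock: 8.83
position: [555.5, 66.7, 157.6]
ee_rot: [-0.588, -0.39, 0.592, -0.389]
contact_force: [-4.0, -1.7, 7.7]
gripper_width: 8.4
```

```bash
python3 out.py
```

```text
t 8.8333 pos [555.51  66.71 157.59] yaw -113.2 j6 0.757 r 2.95 Fout -4.32 Flat -0.31 Fz 7.65 w 8.44 tq [-0.734  1.314 -0.024]
out1mm [-0.006  0.747 -0.665] lat [-0.    -0.665 -0.747]
```

Call:
apply_moves(targets="0 0.4 -0.3 0 1;0 0.75 -0.66 0 1;0 0.75 -0.66 0 1")

```text
clock: 9.08
position: [555.6, 66.8, 157.6]
ee_rot: [-0.588, -0.39, 0.593, -0.389]
contact_force: [-5.3, -3.3, 9.0]
gripper_width: 8.3
```

```bash
python3 out.py
```

```text
t 9.0833 pos [555.61  66.77 157.58] yaw -113.21 j6 0.757 r 3.07 Fout -6.04 Flat -1.48 Fz 8.99 w 8.33 tq [-0.731  1.917  0.104]
out1mm [-0.008  0.747 -0.665] lat [-0.    -0.665 -0.747]
```

Call:
apply_moves(targets="0 -1.5 1.3 0 1;0 -3 2.6 0 1;0 -4.2 3.6 0 1;0 -5.2 4.6 0 1;-0.2 -5.2 4.6 -6 1;-0.4 -5.2 4.6 -12 1;-0.6 -5.2 4.6 -18 1;-0.8 -5.2 4.6 -24 1;-1.0 -5.2 4.6 -30 1;-1.2 -5.2 4.6 -36 1")

```text
clock: 9.92
position: [552.3, 65.6, 159.0]
ee_rot: [0.44, 0.554, -0.439, 0.554]
contact_force: [2.5, -2.8, 4.6]
gripper_width: 9.1
```

Call:
apply_moves(targets="-0.3 0 0 -9 1;-0.3 0 0 -9 1")

```text
clock: 10.08
position: [552.3, 65.6, 159.3]
ee_rot: [0.395, 0.586, -0.395, 0.587]
contact_force: [1.3, -1.8, 4.3]
gripper_width: 9.0
```

```bash
python3 out.py
```

```text
t 10.0833 pos [552.3   65.56 159.32] yaw -67.91 j6 1.546 r -0.46 Fout 0.68 Flat -2.14 Fz 4.29 w 8.95 tq [-0.698 -0.455 -0.178]
out1mm [0.001 0.998 0.063] lat [-0.     0.063 -0.998]
```

Call:
apply_moves(targets="0 1 0.1 0 1;0 2 0.1 0 1;0 3 0.2 0 1;0 4 0.2 0 1;0 5 0.3 0 1;0 5 0.3 0 1")

```text
clock: 10.58
position: [555.1, 66.4, 159.1]
ee_rot: [0.395, 0.586, -0.398, 0.585]
contact_force: [-2.7, -3.0, 8.2]
gripper_width: 8.8
```

```bash
python3 out.py
```

```text
t 10.5833 pos [555.11  66.45 159.07] yaw -68.21 j6 1.542 r 2.5 Fout -3.54 Flat -1.98 Fz 8.22 w 8.83 tq [-0.811  0.935  0.002]
out1mm [-0.005  0.998  0.057] lat [-0.     0.057 -0.998]
```

Call:
apply_moves(targets="0 0.5 0 0 1;0 1 0 0 1;0 1 0 0 1")

```text
clock: 10.83
position: [555.7, 66.6, 159.1]
ee_rot: [0.395, 0.587, -0.398, 0.584]
contact_force: [-3.4, -2.6, 9.1]
gripper_width: 8.9
```

```bash
python3 out.py
```

```text
t 10.8333 pos [555.67  66.64 159.06] yaw -68.21 j6 1.542 r 3.08 Fout -4.08 Flat -1.41 Fz 9.1 w 8.86 tq [-0.97   1.121  0.013]
out1mm [-0.005  0.998  0.057] lat [-0.001  0.057 -0.998]
```

Call:
apply_moves(targets="0 0.5 0 0 1;0 1 0 0 1;0 1 0 0 1")

```text
clock: 11.08
position: [555.9, 66.7, 159.0]
ee_rot: [0.394, 0.587, -0.399, 0.584]
contact_force: [-3.2, -3.3, 9.9]
gripper_width: 8.8
```

```bash
python3 out.py
```

```text
t 11.0833 pos [555.9   66.71 159.  ] yaw -68.21 j6 1.542 r 3.32 Fout -4.04 Flat -2.12 Fz 9.86 w 8.79 tq [-1.005  1.55   0.022]
out1mm [-0.007  0.998  0.057] lat [-0.001  0.057 -0.998]
```

Call:
apply_moves(targets="0 0.5 0 0 1;0 1 0 0 1;0 1 0 0 1")

```text
clock: 11.33
position: [556.1, 66.8, 159.0]
ee_rot: [0.394, 0.587, -0.399, 0.584]
contact_force: [-6.2, -3.7, 9.3]
gripper_width: 8.6
```

```bash
python3 out.py
```

```text
t 11.3333 pos [556.07  66.76 158.97] yaw -68.22 j6 1.542 r 3.5 Fout -7.05 Flat -1.59 Fz 9.33 w 8.57 tq [-1.183  2.031 -0.021]
out1mm [-0.009  0.998  0.057] lat [-0.001  0.057 -0.998]
```

Call:
apply_moves(targets="0 -2 -0.1 0 1;0 -4 -0.2 0 1;0 -6 -0.3 0 1;0 -7.8 -0.3 0 1;-0.2 -7.8 -0.3 -6 1;-0.4 -7.8 -0.3 -12 1;-0.6 -7.8 -0.3 -18 1;-0.8 -7.8 -0.3 -24 1;-1.0 -7.8 -0.3 -30 1;-1.2 -7.8 -0.3 -36 1")

```text
clock: 12.17
position: [552.4, 65.5, 160.5]
ee_rot: [0.194, 0.68, -0.194, 0.68]
contact_force: [1.4, -3.2, 4.3]
gripper_width: 8.8
```

Call:
apply_moves(targets="-0.3 0 0 -9 1;-0.3 0 0 -9 1")

```text
clock: 12.33
position: [552.5, 65.5, 160.8]
ee_rot: [0.141, 0.693, -0.141, 0.693]
contact_force: [1.6, -3.7, 4.3]
gripper_width: 8.6
```

```bash
python3 out.py;python3 - <<'E'
from h import *
d=get_image("wrist");  cv2.imwrite("pics/w7.png",d["img"][:,:,::-1])
E
```

```text
t 12.3333 pos [552.46  65.46 160.81] yaw -22.94 j6 2.331 r -0.34 Fout 0.36 Flat -4.0 Fz 4.31 w 8.65 tq [-0.934 -0.519 -0.115]
out1mm [0.001 0.662 0.75 ] lat [-0.     0.75  -0.662]
```

View pics/w7.png

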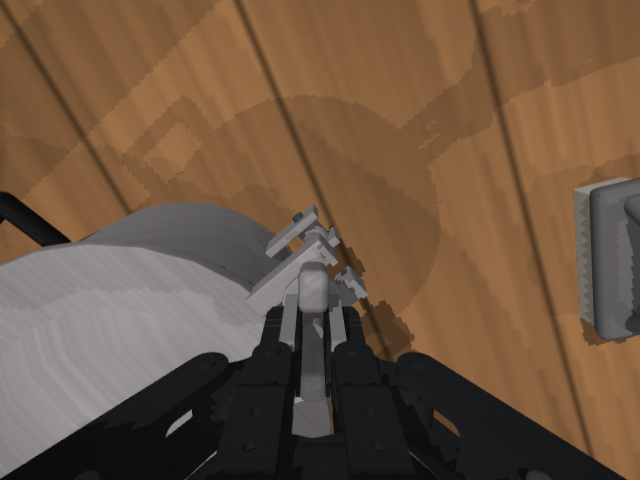

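Nut still held and turned with the tool (wing at column 313). Next outward try.

Call:
apply_moves(targets="0 0.7 0.7 0 1;0 1.3 1.5 0 1;0 2 2.2 0 1;0 2.6 3 0 1;0 3.3 3.7 0 1;0 3.3 3.7 0 1")

```text
clock: 12.88
position: [555.4, 66.4, 160.6]
ee_rot: [0.141, 0.694, -0.143, 0.691]
contact_force: [-1.7, -4.1, 7.7]
gripper_width: 8.5
```

```bash
python3 out.py
```

```text
t 12.8833 pos [555.42  66.42 160.59] yaw -23.23 j6 2.327 r 2.78 Fout -2.94 Flat -3.35 Fz 7.66 w 8.52 tq [-1.2    0.599 -0.033]
out1mm [-0.004  0.666  0.746] lat [-0.001  0.746 -0.666]
```

Call:
apply_moves(targets="0 0.3 0.4 0 1;0 0.7 0.7 0 1;0 0.7 0.7 0 1")

```text
clock: 13.13
position: [556.0, 66.6, 160.5]
ee_rot: [0.141, 0.694, -0.144, 0.691]
contact_force: [-1.9, -4.1, 8.3]
gripper_width: 8.8
```

```bash
python3 out.py
```

```text
t 13.1333 pos [555.96  66.61 160.54] yaw -23.23 j6 2.327 r 3.35 Fout -3.12 Flat -3.28 Fz 8.33 w 8.78 tq [-1.277  0.82   0.052]
out1mm [-0.005  0.666  0.746] lat [-0.001  0.746 -0.666]
```

Call:
apply_moves(targets="0 0.3 0.4 0 1;0 0.7 0.7 0 1;0 0.7 0.7 0 1")

```text
clock: 13.38
position: [556.6, 66.8, 160.5]
ee_rot: [0.141, 0.694, -0.144, 0.691]
contact_force: [-2.4, -3.8, 7.0]
gripper_width: 9.1
```

```bash
python3 out.py
```

```text
t 13.3833 pos [556.63  66.85 160.49] yaw -23.24 j6 2.327 r 4.06 Fout -3.48 Flat -2.86 Fz 7.02 w 9.12 tq [-1.355e+00  9.510e-01 -1.000e-03]
out1mm [-0.006  0.666  0.746] lat [-0.001  0.746 -0.666]
```

Call:
apply_moves(targets="0 0.3 0.4 0 1;0 0.7 0.7 0 1;0 0.7 0.7 0 1")

```text
clock: 13.63
position: [557.3, 67.0, 160.4]
ee_rot: [0.141, 0.694, -0.144, 0.691]
contact_force: [-2.4, -4.3, 8.6]
gripper_width: 8.3
```

```bash
python3 out.py
```

```text
t 13.6333 pos [557.29  67.05 160.45] yaw -23.23 j6 2.327 r 4.75 Fout -3.6 Flat -3.32 Fz 8.59 w 8.34 tq [-1.395  1.123  0.061]
out1mm [-0.007  0.666  0.746] lat [-0.001  0.746 -0.666]
```

Call:
apply_moves(targets="0 0.3 0.4 0 1;0 0.7 0.7 0 1;0 0.7 0.7 0 1")

```text
clock: 13.88
position: [558.0, 67.3, 160.4]
ee_rot: [0.141, 0.695, -0.144, 0.691]
contact_force: [-3.1, -4.8, 8.7]
gripper_width: 8.7
```

```bash
python3 out.py
```

```text
t 13.8833 pos [557.98  67.3  160.41] yaw -23.23 j6 2.327 r 5.48 Fout -4.48 Flat -3.6 Fz 8.66 w 8.74 tq [-1.532  1.27   0.029]
out1mm [-0.007  0.666  0.746] lat [-0.001  0.746 -0.666]
```

Call:
apply_moves(targets="0 0.3 0.4 0 1;0 0.7 0.7 0 1;0 0.7 0.7 0 1")

```text
clock: 14.13
position: [558.6, 67.5, 160.4]
ee_rot: [0.141, 0.695, -0.144, 0.69]
contact_force: [-2.5, -4.5, 9.4]
gripper_width: 9.0
```

```bash
python3 out.py
```

```text
t 14.1333 pos [558.64  67.53 160.38] yaw -23.23 j6 2.327 r 6.18 Fout -3.81 Flat -3.44 Fz 9.42 w 8.99 tq [-1.576  1.404  0.022]
out1mm [-0.008  0.666  0.746] lat [-0.001  0.746 -0.666]
```

Call:
apply_moves(targets="0 0.7 0.7 0 1;0 1.3 1.5 0 1;0.1 2 2.2 0 1;0.1 2 2.2 0 1")

```text
clock: 14.47
position: [560.8, 68.2, 160.2]
ee_rot: [0.14, 0.695, -0.145, 0.69]
contact_force: [-3.9, -5.4, 9.6]
gripper_width: 9.2
```

```bash
python3 out.py
```

```text
t 14.4667 pos [560.83  68.21 160.16] yaw -23.23 j6 2.328 r 8.47 Fout -5.45 Flat -3.88 Fz 9.63 w 9.19 tq [-1.657  1.915  0.025]
out1mm [-0.01   0.666  0.746] lat [-0.001  0.746 -0.666]
```

Call:
apply_moves(targets="0 0.7 0.7 0 1;0.1 1.3 1.5 0 1;0.3 2 2.2 0 1;0.3 2 2.2 0 1")

```text
clock: 14.8
position: [563.9, 69.4, 159.9]
ee_rot: [0.141, 0.695, -0.144, 0.69]
contact_force: [-4.5, -4.7, 9.9]
gripper_width: 8.6
```

```bash
python3 out.py
```

```text
t 14.8 pos [563.87  69.45 159.85] yaw -23.25 j6 2.328 r 11.75 Fout -5.75 Flat -3.08 Fz 9.94 w 8.59 tq [-1.536  1.694 -0.025]
out1mm [-0.009  0.666  0.746] lat [-0.001  0.746 -0.666]
```

Call:
apply_moves(targets="0.1 0.7 0.7 0 1;0.2 1.3 1.5 0 1;0.4 2 2.2 0 1;0.5 2.7 3 0 1;0.7 3.3 3.7 0 1;0.9 4 4.5 0 1;1 4 4.5 0 1")

```text
clock: 15.38
position: [569.1, 71.4, 159.1]
ee_rot: [0.14, 0.696, -0.144, 0.69]
contact_force: [-6.4, -3.6, 12.7]
gripper_width: 8.6
```

```bash
python3 out.py
```

```text
t 15.3833 pos [569.1   71.4  159.08] yaw -23.22 j6 2.329 r 17.33 Fout -7.2 Flat -1.37 Fz 12.66 w 8.57 tq [-1.316  2.387  0.131]
out1mm [-0.01   0.665  0.746] lat [-0.001  0.746 -0.665]
```

Call:
apply_moves(targets="0 0 0 0 0.4;0 0 0 0 0;0 0 0 0 0;0 0 0 0 0;-10 0 0 0 0;-25 0 0 0 0;-50 0 0 0 0;-60 0 0 0 0;-60 0 0 0 0")

```text
clock: 16.13
position: [574.4, 73.6, 222.6]
ee_rot: [0.143, 0.691, -0.14, 0.695]
contact_force: [0.1, -0.5, 0.5]
gripper_width: 42.8
```

```bash
python3 out.py;python3 - <<'E'
from h import *
d=get_image("wrist");  cv2.imwrite("pics/w8.png",d["img"][:,:,::-1])
d=get_image("scene");  crop(d,"s8.png",(330,220),100,80,8)
E
```

```text
t 16.1333 pos [574.43  73.58 222.64] yaw -23.11 j6 2.331 r 23.08 Fout -0.07 Flat -0.54 Fz 0.52 w 42.78 tq [-0.035 -0.038 -0.031]
out1mm [0.007 0.664 0.748] lat [-0.     0.748 -0.664]
s8.png origin 280 180 scale 8
```

View pics/w8.png

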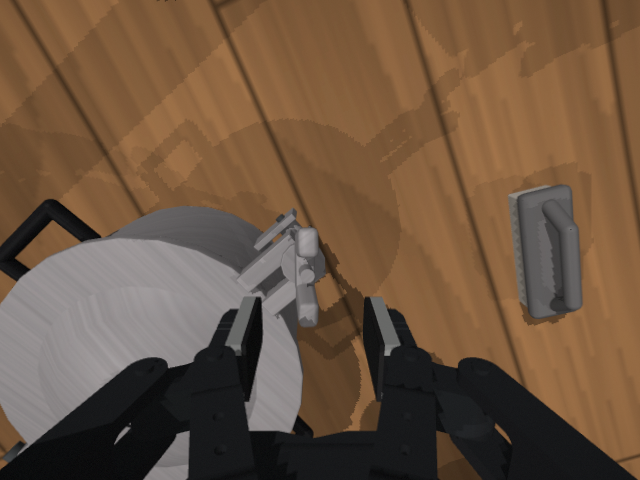

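View pics/s8.png

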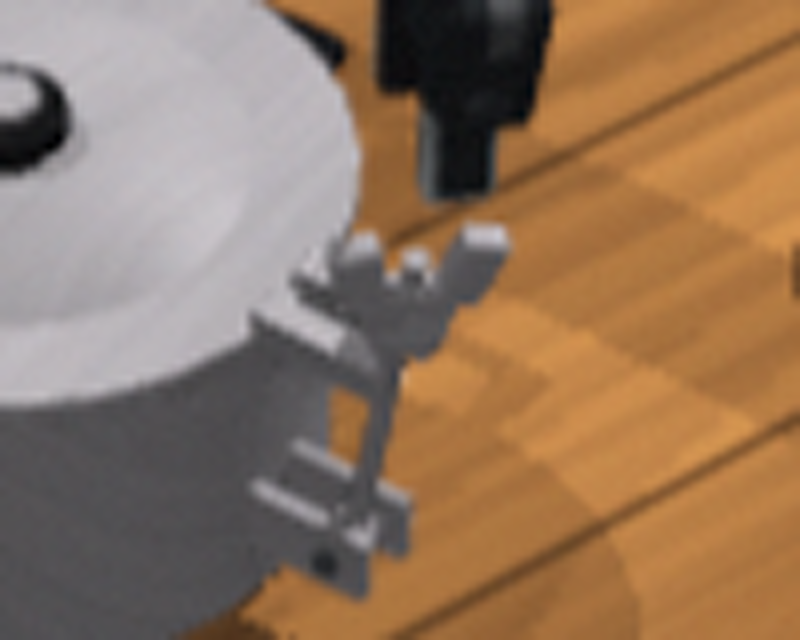

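```bash
cat > rl.py <<'E'
from h import *
import sys
# r lat z -> shift ; yaw target -71.5
a=np.radians(18.5); u=np.array([np.cos(a),np.sin(a),0]); l=np.array([-u[1],u[0],0]); c=np.array([552.5,65.8,0])
st=status.read_state(); M=R.from_quat(st["ee_rot"]).as_matrix(); y=np.degrees(np.arctan2(M[1,2],M[0,2])); p=st["position"]-c; F=st["contact_force"]
print("t",round(st["clock"],2),"r",(p@u).round(1),"lat",(p@l).round(1),"z",p[2].round(1),"yaw",y.round(1),"Fout",(F@u).round(1),"Flat",(F@l).round(1),"Fz",F[2].round(1),"w",round(st["gripper_width"],1))
if len(sys.argv)>1:
    r,la,z=map(float,sys.argv[1:4]); P=c+r*u+la*l+[0,0,z]
    print("shift",(M.T@(P-st["position"])).round(1),"spin",(-(-71.5-y)+180)%360-180)
E
python3 rl.py -25 10 222
```

```text
t 16.23 r 21.2 lat 0.7 z 219.0 yaw -23.1 Fout 0.3 Flat 0.5 Fz -1.1 w 42.8
shift [ -3.  -23.7 -40.7] spin 48.35011846741389
```

Call:
apply_moves(targets="0 -24 -41 48.4 1;0 -24 -41 48.4 1;0 -24 -41 48.4 1;0 -24 -41 48.4 1;0 -24 -41 48.4 1;0 -24 -41 48.4 1;0 -24 -41 48.4 1;0 -24 -41 48.4 1;0 -24 -41 48.4 1")

```text
clock: 16.98
position: [524.9, 66.8, 217.9]
ee_rot: [0.412, 0.575, -0.413, 0.574]
contact_force: [-0.5, -0.1, -0.0]
gripper_width: -0.1
```

```bash
python3 rl.py -25 10 158;python3 - <<'E'
from h import *
d=get_image("wrist");  cv2.imwrite("pics/w9.png",d["img"][:,:,::-1])
E
```

```text
t 16.98 r -25.9 lat 9.8 z 217.9 yaw -71.4 Fout -0.5 Flat 0.1 Fz -0.0 w -0.1
shift [59.9  1.  -0.2] spin 0.10739347380211939
```

View pics/w9.png

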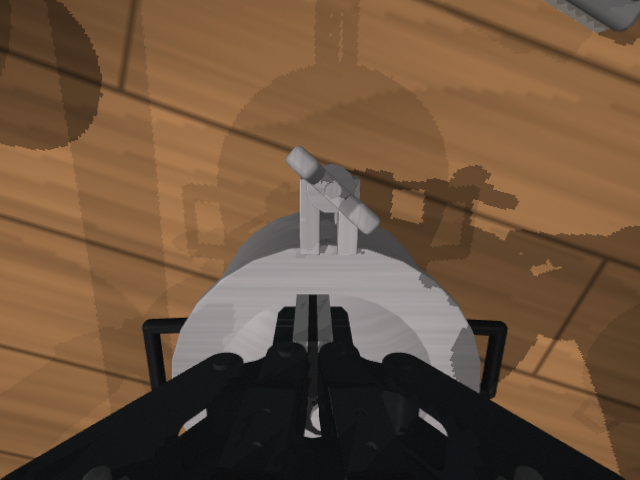

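Call:
apply_moves(targets="20 1 0 0 1;40 1 0 0 1;60 1 0 0 1;60 1 0 0 1;60 5 0 0 1;60 10 0 0 1;60 14 0 0 1;60 18 0 0 1;60 18 0 0 1")

```text
clock: 17.78
position: [544.1, 73.3, 160.1]
ee_rot: [0.414, 0.573, -0.412, 0.574]
contact_force: [-0.7, 0.2, -0.3]
gripper_width: -0.2
```

```bash
python3 rl.py
```

```text
t 17.78 r -5.6 lat 9.7 z 160.1 yaw -71.5 Fout -0.6 Flat 0.4 Fz -0.3 w -0.2
```

Call:
apply_moves(targets="0 2 0 0 1;0 4 0 0 1;0 6 0 0 1;0 8 0 0 1;0 10 0 0 1;0 10 0 0 1")

```text
clock: 18.28
position: [552.1, 75.9, 159.1]
ee_rot: [0.413, 0.574, -0.413, 0.574]
contact_force: [-1.0, -0.1, 0.4]
gripper_width: 0.3
```

```bash
python3 rl.py
```

```text
t 18.28 r 2.8 lat 9.7 z 159.1 yaw -71.5 Fout -1.0 Flat 0.2 Fz 0.4 w 0.3
```

Call:
apply_moves(targets="0 2 0 0 1;0 4 0 0 1;0 6 0 0 1;0 8 0 0 1;0 10 0 0 1;0 10 0 0 1")

```text
clock: 18.78
position: [561.7, 79.2, 158.8]
ee_rot: [0.413, 0.574, -0.413, 0.574]
contact_force: [-1.2, 0.6, -0.1]
gripper_width: 0.2
```

```bash
python3 rl.py;python3 - <<'E'
from h import *
d=get_image("wrist");  cv2.imwrite("pics/w10.png",d["img"][:,:,::-1])
E
```

```text
t 18.78 r 13.0 lat 9.8 z 158.8 yaw -71.5 Fout -1.0 Flat 1.0 Fz -0.1 w 0.2
```

View pics/w10.png

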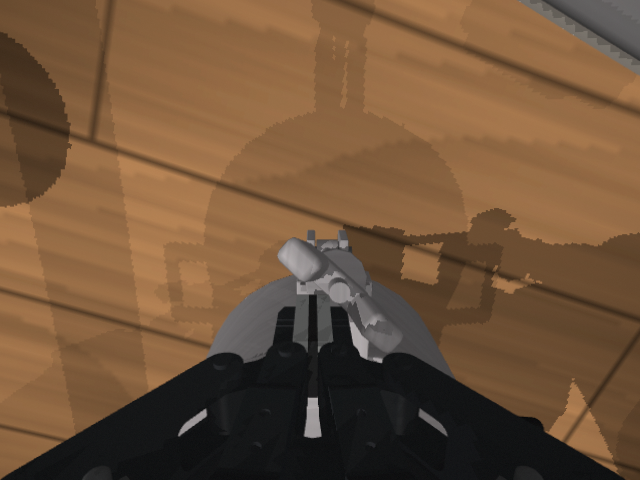

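Call:
apply_moves(targets="0 2 0 0 1;0 4 0 0 1;0 6 0 0 1;0 8 0 0 1;0 10 0 0 1;0 12 0 0 1;0 14 0 0 1;0 15 0 0 1;0 15 0 0 1")

```text
clock: 19.58
position: [576.3, 83.9, 159.3]
ee_rot: [0.413, 0.574, -0.413, 0.574]
contact_force: [-0.7, -0.3, -0.3]
gripper_width: -0.4
```

```bash
python3 rl.py;python3 - <<'E'
from h import *
d=get_image("wrist");  cv2.imwrite("pics/w11.png",d["img"][:,:,::-1])
d=get_image("scene");  crop(d,"s11.png",(340,220),100,80,8)
E
```

```text
t 19.58 r 28.3 lat 9.6 z 159.3 yaw -71.5 Fout -0.7 Flat -0.1 Fz -0.3 w -0.4
s11.png origin 290 180 scale 8
```

View pics/w11.png

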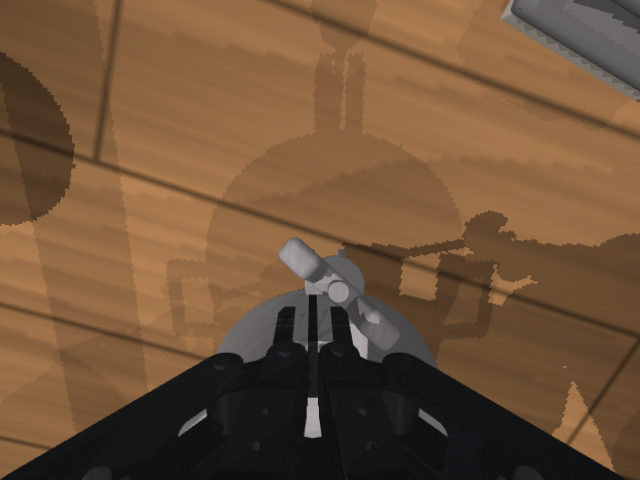

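View pics/s11.png

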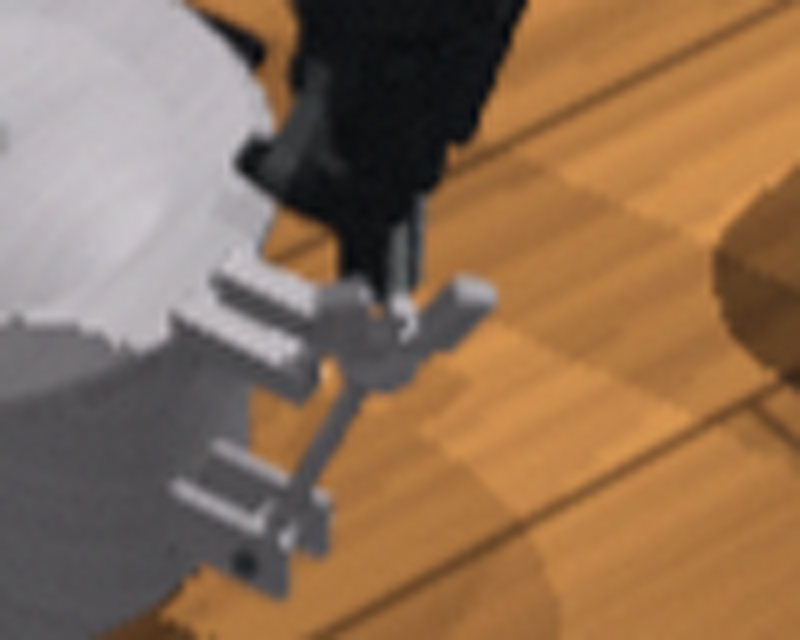

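Call:
apply_moves(targets="2 5 0 0 1;5 10 0 0 1;8 14 0 0 1;10 18 0 0 1;13 23 0 0 1;17 28 0 0 1;20 33 0 0 1;24 38 0 0 1;24 38 0 0 1")

```text
clock: 20.43
position: [612.2, 96.0, 133.7]
ee_rot: [0.413, 0.574, -0.414, 0.573]
contact_force: [-0.2, -0.1, -0.1]
gripper_width: -0.4
```

```bash
python3 rl.py;python3 - <<'E'
from h import *
d=get_image("scene");  crop(d,"s12.png",(345,225),100,80,8)
E
```

```text
t 20.43 r 66.2 lat 9.6 z 133.7 yaw -71.5 Fout -0.2 Flat 0.0 Fz -0.1 w -0.4
s12.png origin 295 185 scale 8
```

View pics/s12.png

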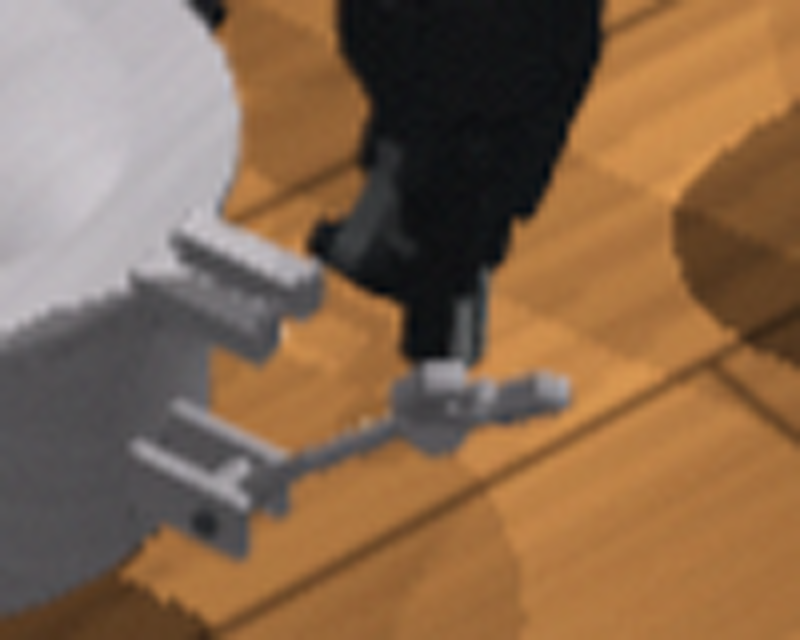

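Call:
apply_moves(targets="4 4 0 0 1;8 8 0 0 1;12 12 0 0 1;17 16 0 0 1;22 20 0 0 1;27 23 0 0 1;32 26 0 0 1;36 29 0 0 1;36 29 0 0 1")

```text
clock: 21.23
position: [639.5, 105.3, 98.0]
ee_rot: [0.413, 0.574, -0.414, 0.573]
contact_force: [0.5, 0.1, 1.2]
gripper_width: 0.1
```

```bash
python3 rl.py;python3 - <<'E'
from h import *
d=get_image("scene");  crop(d,"s13.png",(345,225),100,80,8)
E
```

```text
t 21.23 r 95.1 lat 9.9 z 98.0 yaw -71.5 Fout 0.5 Flat -0.1 Fz 1.2 w 0.1
s13.png origin 295 185 scale 8
```

View pics/s13.png

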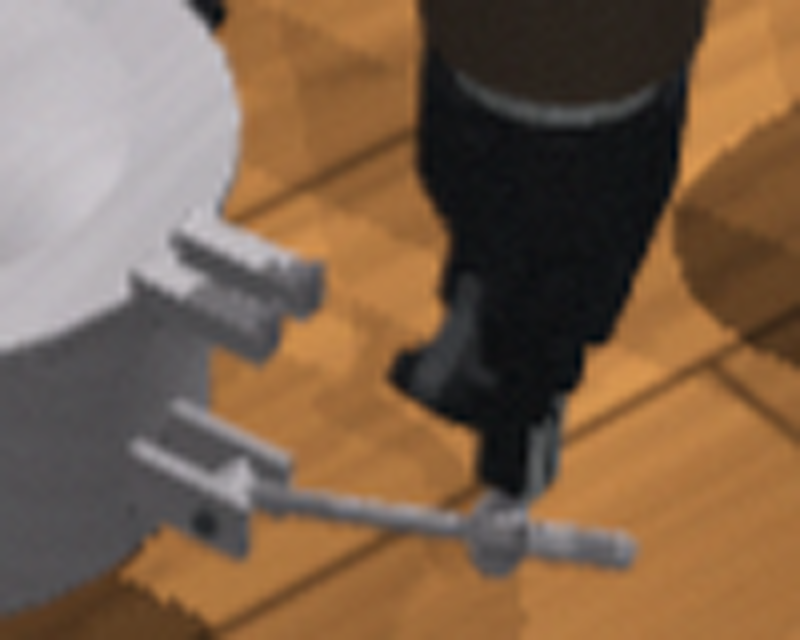

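Call:
apply_moves(targets="4 2 0 0 1;8 4 0 0 1;12 6 0 0 1;16 7 0 0 1;20 8 0 0 1;20 8 0 0 1")

```text
clock: 21.78
position: [646.8, 107.6, 78.0]
ee_rot: [0.413, 0.574, -0.414, 0.573]
contact_force: [0.7, 0.5, 0.6]
gripper_width: 0.2
```

```bash
python3 rl.py;python3 - <<'E'
from h import *
d=get_image("scene");  crop(d,"s14.png",(345,225),100,80,8)
E
```

```text
t 21.78 r 102.6 lat 9.7 z 78.0 yaw -71.5 Fout 0.8 Flat 0.3 Fz 0.6 w 0.2
s14.png origin 295 185 scale 8
```

View pics/s14.png

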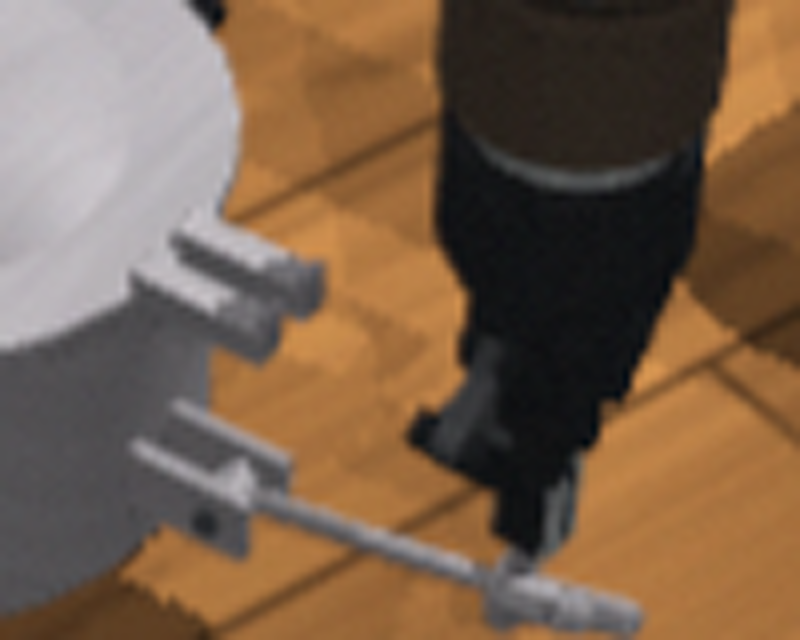

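Call:
apply_moves(targets="1.5 0.5 0 0 1;3 1 0 0 1;4.5 1.5 0 0 1;6 1.5 0 0 1;6 1.5 0 0 1")

```text
clock: 22.25
position: [648.4, 108.0, 73.0]
ee_rot: [0.413, 0.574, -0.413, 0.574]
contact_force: [-0.1, -0.8, -0.1]
gripper_width: -0.0
```

```bash
python3 rl.py
```

```text
t 22.25 r 104.4 lat 9.6 z 73.0 yaw -71.5 Fout -0.3 Flat -0.7 Fz -0.1 w -0.0
```

Call:
apply_moves(targets="1 0.2 0 0 1;2 0.2 0 0 1;3 0.5 0 0 1;3 0.5 0 0 1")

```text
clock: 22.58
position: [649.0, 108.2, 70.1]
ee_rot: [0.413, 0.574, -0.413, 0.574]
contact_force: [1.0, -0.2, 2.0]
gripper_width: 0.0
```

```bash
python3 rl.py;python3 - <<'E'
from h import *
d=get_image("scene");  crop(d,"s15.png",(345,225),100,80,8)
E
```

```text
t 22.58 r 105.0 lat 9.6 z 70.1 yaw -71.5 Fout 0.9 Flat -0.5 Fz 2.0 w 0.0
s15.png origin 295 185 scale 8
```

View pics/s15.png

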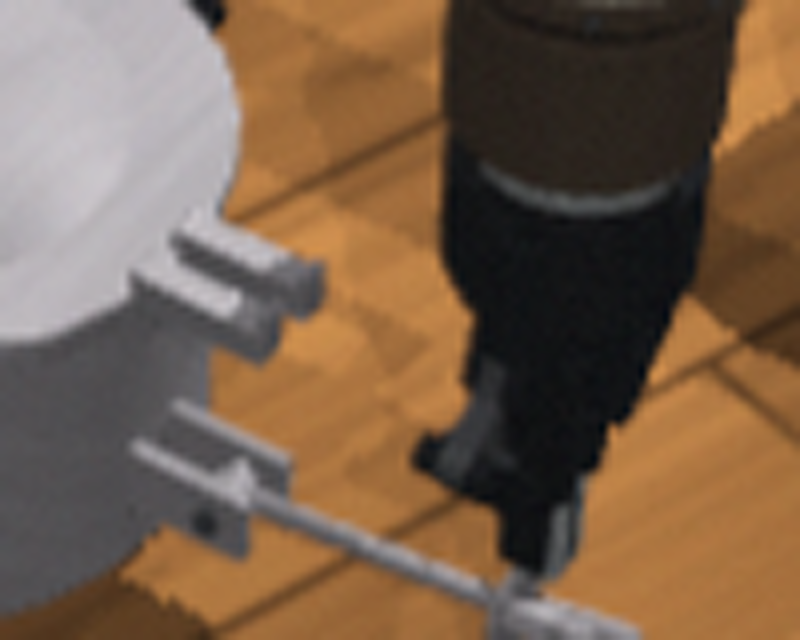

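```bash
cat > th.py <<'E'
from h import *
import sys
a=np.radians(18.5); u=np.array([np.cos(a),np.sin(a),0]); l=np.array([-u[1],u[0],0]); c=np.array([552.3,65.8,0])
s=get_image("scene"); v=list(map(float,sys.argv[1:])); P=[]
for x,y in [v[2:4],v[4:6]]:
    o,d=ray(s,(v[0]+x/8,v[1]+y/8)); t=((c-o)@l)/(d@l); p=o+t*d; P.append(((p-c)@u,p[2]))
print(P,"theta seg",np.arctan2(P[1][0]-P[0][0],P[1][1]-P[0][1]),"from pivot",np.arctan2(P[1][0],P[1][1]-45))
E
python3 th.py 295 185 265 500 485 592; python3 rl.py
```

```text
[(np.float64(14.297993792208722), np.float64(48.27223086849267)), (np.float64(95.72957714862999), np.float64(56.34951284110252))] theta seg 1.4719287066530795 from pivot 1.4527891142855567
t 22.68 r 105.0 lat 9.6 z 70.2 yaw -71.5 Fout -0.2 Flat -0.8 Fz 0.5 w 0.0
```

Call:
apply_moves(targets="1 0 0 0 1;2 0 0 0 1;3 0 0 0 1;3 0 0 0 1")

```text
clock: 23.02
position: [649.0, 108.3, 67.1]
ee_rot: [0.413, 0.574, -0.413, 0.574]
contact_force: [0.3, 0.5, 1.1]
gripper_width: -0.2
```

```bash
python3 rl.py
```

```text
t 23.02 r 105.0 lat 9.7 z 67.1 yaw -71.5 Fout 0.5 Flat 0.3 Fz 1.1 w -0.2
```

Enough; now rise away and look.

Call:
apply_moves(targets="-10 0 0 0 1;-30 0 0 0 1;-60 0 0 0 1;-90 0 0 0 1;-120 -30 0 0 1;-140 -60 0 0 1;-140 -60 0 0 1;-140 -60 0 0 1")

```text
clock: 23.68
position: [591.5, 89.0, 210.1]
ee_rot: [0.415, 0.573, -0.412, 0.575]
contact_force: [-0.4, 0.4, -0.5]
gripper_width: -0.4
```

```bash
python3 rl.py;python3 - <<'E'
from h import *
d=get_image("scene");  crop(d,"s16.png",(345,225),100,80,8); cv2.imwrite("pics/s16f.png",d["img"][:,:,::-1])
d=get_image("wrist");  cv2.imwrite("pics/w16.png",d["img"][:,:,::-1])
E
```

```text
t 23.68 r 44.4 lat 9.7 z 210.1 yaw -71.5 Fout -0.2 Flat 0.5 Fz -0.5 w -0.4
s16.png origin 295 185 scale 8
```

View pics/s16.png

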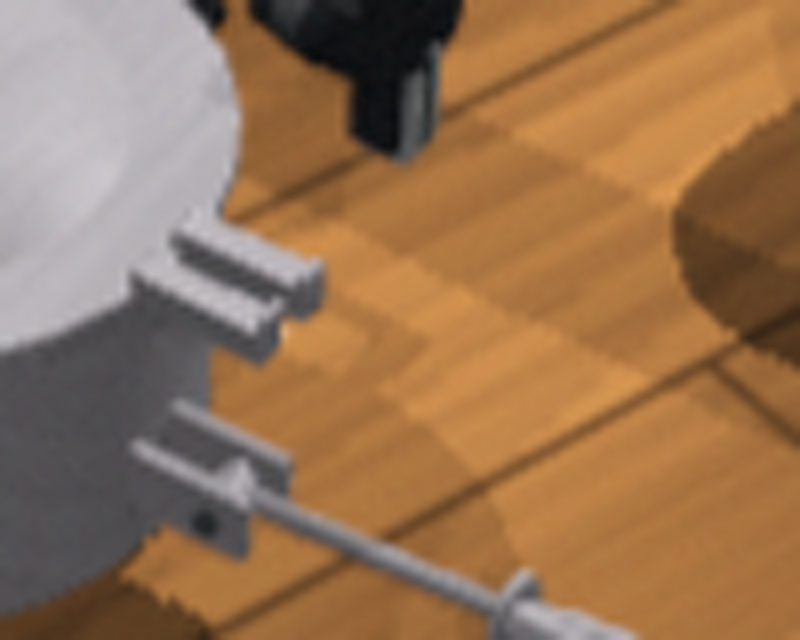

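View pics/s16f.png

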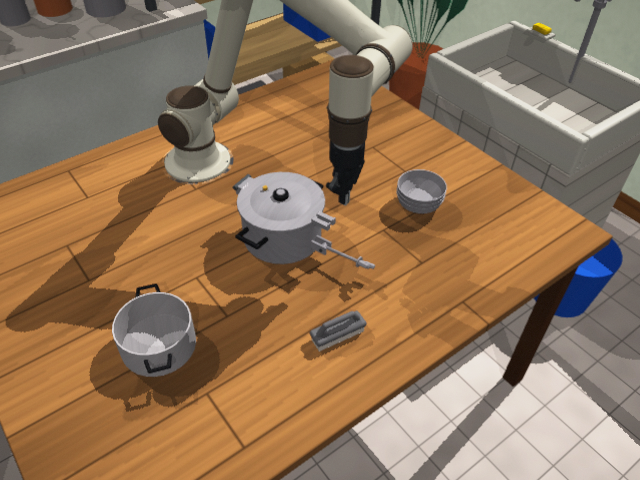

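View pics/w16.png

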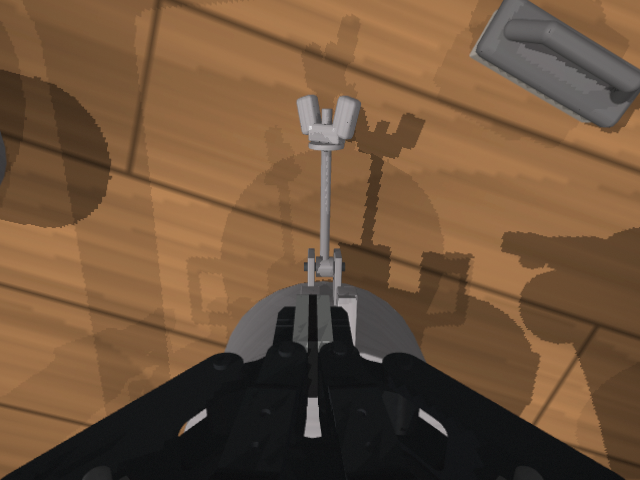

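```bash
python3 - <<'E'
from h import *
d=get_image("scene");  crop(d,"s17.png",(360,260),50,40,16); np.save("ds.npy",d,allow_pickle=True)
d=get_image("wrist");  crop(d,"w17.png",(327,125),90,70,8); np.save("dw.npy",d,allow_pickle=True)
E
```

```text
s17.png origin 335 240 scale 16
w17.png origin 282 90 scale 8
```

View pics/s17.png

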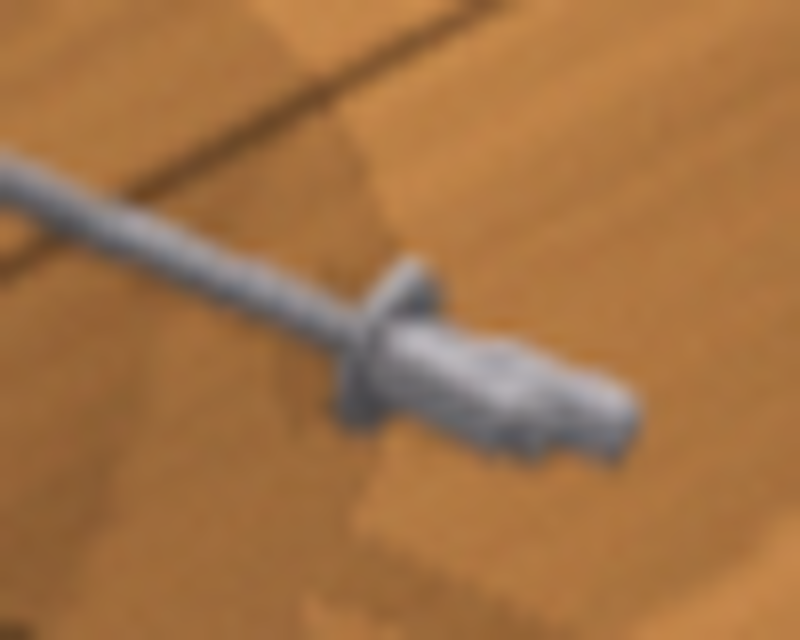

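View pics/w17.png

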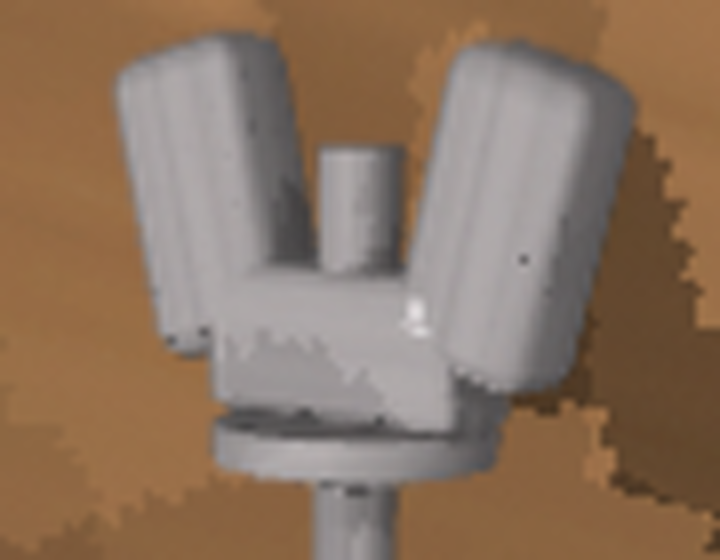

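```bash
python3 - <<'E'
from h import *
d=np.load("dw.npy",allow_pickle=True).item(); f=lambda x,y:(282+x/8,90+y/8)
a=np.radians(18.5); u=np.array([np.cos(a),np.sin(a),0]); l=np.array([-u[1],u[0],0]); c=np.array([552.3,65.8,0])
for n,p,z in [("bolttip",(362,148),57),("foot underside @rim top",(355,475),66),("footrim bottom?",(355,420),66),("wingL",(117,75),45),("wingR",(635,100),60)]:
    q=onz(d,f(*p),z)-c; print(n,(q@u).round(1),(q@l).round(1))
s=np.load("ds.npy",allow_pickle=True).item()
g=lambda x,y:(335+x/16,240+y/16)
for w,sc in [((250,478),(350,420)),((355,478),(375,290))]: pass
P=tri([(d,f(370,148)),(s,g(630,0))]) if 0 else None
E
```

```text
bolttip 129.9 -1.4
foot underside @rim top 101.5 -0.8
footrim bottom? 106.4 -0.7
wingL 136.6 21.4
wingR 133.8 -25.8
```

```bash
python3 th.py 295 185 265 500 480 598; python3 rl.py; python3 -c "
from bench import job; print(job.job_done())"
```

```text
[(np.float64(14.297993792208722), np.float64(48.27223086849267)), (np.float64(94.17692884884788), np.float64(52.62618071163956))] theta seg 1.516343351779344 from pivot 1.4899954658340486
t 23.93 r 44.9 lat 9.7 z 205.7 yaw -71.5 Fout -0.4 Flat 0.1 Fz -0.4 w 0.0
the job is handed in; nothing more can be done
None
```

The clamp is open: the bolt is out of the slot and lies nearly level, at about 1.49 rad by the scene camera. The arm was clear, with no force on it, when I handed in at about 24 s.

**Loosening:** I turned the nut counter-clockwise 75°, then 45° at a time, with a gentle outward try after each turn. The tries at 75°, 120° and 165° met the lip at about 3 mm of pull. I stopped each one at 5 to 7 N at the wrist, well under 20 N. At 210° (about 7 mm of rise) the foot passed over the lip.

**Swing:** I drew the bolt out about 17 mm while still gripping it, then let go. Then I pushed it down with closed fingers, reading 2 N or less each time I stopped.

**Checks that disagreed or stayed uncertain:**
- **Nut turned further:** pushing the bolt down turned the nut roughly 20° more in the loosening direction, judged from the wing angle in the wrist picture.
- **Total loosening:** the last measurement puts the foot about 8 mm up, good to about 1 mm. With the last blocked try at 5.5 mm, the nut is at most about 2.1 mm past the needed height, inside the 3 mm a quarter turn allows. I did not turn it back.
- **Bolt angle:** the two image estimates were 1.49 and 1.52 rad, and the hinge stop is at 1.5.
- **Loose items:** the degchi, bowls and brush look unmoved in the last scene picture, and the arm never came near them. I did not measure their positions.

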